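# Lock the cleaning-supplies box with its stiff barrel bolt

### The arm

A 6-joint arm with a two-finger parallel gripper is mounted at the origin on a cart in front of the work surface, level with it; the furniture and walls round the work are solid. World frame = base frame: x ahead of the robot, y to its left, z up, the work surface at z = 0. Lengths are in m, angles in degrees, forces in N, time in s.
With the tool pointing down it reaches from about 0.35 to 0.875 m from the base axis. Payload 4.2 kg.
Tool frame: the origin (TCP) lies where the fingers leave the gripper's body, on its centre line; the fingertips stand 70 mm ahead of it and the grasp point (between the pads) lies 51 mm ahead of it; z points along the fingers, y is the direction in which the jaws open and shut (so a half turn about z gives the same grasp; the last joint's range is limited). The gripper opens to 87 mm and grips with 3 to 60 N. Pads are 19 mm wide; open, the fingers measure 117 mm over their backs; the gripper's body (75 mm by 190 mm) begins 51 mm behind the grasp point.
Start: joints at [-62.074, 22.042, 0.453, 0, -68.411, -14.817], TCP at [0.142, -0.609, 0.292] pointing down, gripper open.
Joint ranges: [-179.83, 179.83], [-69.29, 118.12], [-61.27, 80.66], [-181.25, 117.63], [-171.15, -9.14], [-177.46, 177.46]. Speed limits (degrees/s): [159.86, 159.86, 180, 180, 180, 180].

### API

Orientations are given as a 3x3 rotation matrix whose columns are the frame's x, y, z axes.
In Python, from station import sense, capture, camera_model, finish_job gives the robot as it stands.
- The arm moves only by the shell command python3 -m inch 'ROWS'. ROWS is JSON, a list of rows, each an object with "hand": the closure, from 0 (fully open) to 1 (shut); "slide": the shift along the world's x, y, z in cm, a list of three; "yaw": the turn about the world's z in rad. A call has 1 to 10 rows; each row is the pose to reach, as a shift and turn from the pose commanded when the call began; what a row does not reach only later rows make up. A row lasts 1/8 s, in which the tool goes at most 62.5 mm and 10.7 degrees, less where a joint would pass 70% of its speed; a pose out of reach is approached as far as the arm can. A call with a gripper value outside its range is refused whole. The fingers move at their own pace and stop on an object; the grip force is fixed at half the most. Time passes only in rows, so rows that repeat a pose let the fingers close. It gives the time, the measured TCP pose, the force and the opening at its end, in the units of the state.
- sense(): the state, without advancing time (a new reading comes with each control period).
- capture(name): name is "scene" or "top" or "wrist"; returns the picture (420x560x3 uint8, blue, green, red); there is no depth.
- camera_model(name): a dict with "mtx" (3x3 intrinsics, pixels), "xyz" and "orientation" of the camera in the world; the wrist camera has in their place "tool_from_camera" (4x4, takes a point from camera to tool coordinates, whose origin is the TCP and whose axes are the flange's). Camera axes: x right, y up, looking along -z (the intrinsics and any distortion apply to the point x, -y, -z); pixel columns grow to the right and rows downward; lengths in m; the calibration is good to about 2 mm. A picture is of the moment at which its call begins: read the wrist's pose just before it. camera_model takes no time and is no camera call.
- finish_job(): hands the job in, once; it reports no verdict.
The state is a dict: "time_s": time; "joints": joint angles; "joint_velocities": joint speeds; "effort": joint torques, N m; "tcp_pos": TCP position; "ee_rot": TCP orientation; "wrist_force": force on the tool from outside, world axes, zero at the start; "moment": the same for the moment, N m; "gripper_width": opening from 0.0 (shut) to 1.0 (fully open).
Only numpy, scipy, OpenCV 4.12 (cv2) and the standard library are available. Lean on these libraries where they do the work, as an engineer would, in place of code of your own. Each camera call takes 0.05 s, during which the arm holds its last target. There are 200 camera calls.

### The job

Lock the small wooden box on the worktop with the barrel bolt on its top: lift the red handle out of the notch it rests in, slide the bolt across through the staple on the blue lid, and lay the handle fully down into the second notch, in the brass plate. That plate is adjustable, so its notch has to be found by feel: press gently and never force the handle hard against the notched metal. Leave the things on and around the box where they are, and let go of the handle at the end.

Things in the scene. Friction and masses are not known exactly. Their poses are not given: they have to be found in the camera images.
- box: Fixed plywood box, 160 x 300 x 100 mm (x, y, z); origin at the centre of its underside, z up, -x side towards the robot. Left part of the top (+y) bare wood with the bolt, right part (-y) a blue lid with a staple. The bolt's axis is parallel to the box's y, at x = -45, z = 126 mm. Bar guides at y = 115 and -12 mm are 138 mm high, the staple at y = -57 mm 141 mm.
- bolt: Dark steel bar, 13 mm thick, with a straight cross handle (10 mm thick; square shank to 34 mm from the bar's axis, then a round red sleeve, end at 71). Origin on the bar's axis at the handle. The handle points along the bolt's own -x; its y is parallel to the box's y. It only slides along and turns about its axis. Handle down: level, overhanging the box's front edge, free space below and beside.
- handle_grip (a point): The place to grip the handle: on its centre line, 50 mm from the bar's axis, in the middle of the red sleeve. Turning the handle takes about 1 N here (more while pinched tightly), and it stays at the angle where it is left: it does not fall by itself.
- bolt_slide (a joint): Travel of the bolt in m: 0 drawn back, handle in the first notch; grows towards the box's -y (to the lid), end stop at 0.090. Handle's y in the box frame = 0.095 - bolt_slide. Sliding takes about 4 N.
- bolt_turn (a joint): Angle of the handle in rad: 0 = level, fully down in a notch; grows as the handle rises, stop at 1.35. Resting on the upper edge of the notched metal it reads about 0.6 (pressed) to 0.7; above 0.75 it slides clear of it.
- strip: Notched metal 20 to 28.5 mm in front of the bar's axis, edge at z = 139.5 mm; fixed, origin and axes as the box. First notch at y = 95 mm. The second is in the brass plate on its front, whose place differs and is not measured: centre at bolt_slide 0.046 to 0.078. Notches are 13 mm wide, handle 10, which lies level in them. Over 25 N between handle and metal (some 15 N at the sleeve) bends it.
- cream_pot: Bystander: round pot of hand cream, 50 mm across, 28 mm high, stands loose on the blue lid; origin at the centre of its underside.
- black_tape: Bystander: roll of black tape, 62 mm across, 19 mm high, lies loose on the wooden part of the box top behind the bolt; origin at the centre of its underside.
- measuring_scoop: Bystander: white detergent scoop with a handle, 62 x 126 x 41 mm, loose on the worktop to the left of the box; origin at the centre of its underside.
- small_brush: Bystander: nail brush with white back and blue bristles, 30 x 85 x 23 mm, loose on the worktop to the right of the box; origin at the centre of its underside.

How it is judged:
By the outcome, as a careful person would: the job done as asked, in the order asked, and still so for the second after the job is handed in, with the robot touching nothing.
It also fails if it takes over 72 s, if anything falls off the work surface, if the arm or the gripper's body presses on something with over 40 N, if the wrist force passes 120 N, or if a joint passes its speed limit or range.

## Working session

There is one attempt and no reset: what is moved stays moved. The work goes in short steps, Python scripts to look and compute and a shell command to move; the robot and the scene stay as the last step left them, time stands still between calls to the robot, and variables do not carry over. Pictures are saved under pics/ and viewed, about 8 in all and at most 12, crops included, and the job is handed in when it is done.

```bash
ls && mkdir -p pics
python3 - <<'E'
from station import *
import cv2
s=sense();print(s)
for n in("scene","top"):
    print(n,camera_model(n)); cv2.imwrite(f"pics/{n}0.png",capture(n))
print(camera_model("wrist"))
E
```

```text
pics
{'time_s': 0.0, 'joints': array([-6.20727119e+01,  2.20903817e+01,  3.79596654e-01, -2.93479740e-02,
       -6.84106526e+01, -1.48171857e+01]), 'joint_velocities': array([ 0.03089117,  0.00851762, -0.04628549, -0.0927969 ,  0.02626931,
       -0.14292246]), 'effort': array([ 5.70867633e-04, -3.90665925e+01,  1.87400991e+01,  4.21967983e+00,
        1.10301733e-02, -1.84059104e-04]), 'tcp_pos': array([ 0.141694  , -0.60826198,  0.29116126]), 'ee_rot': array([[-9.73978813e-01, -2.26638358e-01, -5.71824013e-04],
       [-2.26639065e-01,  9.73976561e-01,  2.09568381e-03],
       [ 8.19808465e-05,  2.17074929e-03, -9.99997641e-01]]), 'wrist_force': array([-0.76211618, -0.26969073,  0.47227984]), 'moment': array([ 0.01302728, -0.05748274,  0.02462101]), 'gripper_width': 1.0010406512035979}
scene {'mtx': array([[394.56979602,   0.        , 277.69560629],
       [  0.        , 394.56979602, 217.48420181],
       [  0.        ,   0.        ,   1.        ]]), 'xyz': array([0.10089348, 0.45242742, 0.72253771]), 'orientation': array([[-0.59989896,  0.57061127, -0.56082441],
       [-0.80007
[... 286 characters left out ...]
 0.96473369]), 'orientation': array([[ 0.01675988,  0.99712385, -0.07391303],
       [-0.99959781,  0.01840098,  0.02157823],
       [ 0.02287624,  0.07352165,  0.99703122]])}
{'mtx': array([[301.05095494,   0.        , 283.4729648 ],
       [  0.        , 301.05095494, 212.26744429],
       [  0.        ,   0.        ,   1.        ]]), 'tool_from_camera': array([[-5.65380708e-04,  9.66012883e-01,  2.58493307e-01,
         7.05507550e-02],
       [ 9.99999683e-01,  6.91319901e-04, -3.96309689e-04,
         1.20544520e-03],
       [-5.61541833e-04,  2.58493001e-01, -9.66012967e-01,
        -9.26010110e-02],
       [ 0.00000000e+00,  0.00000000e+00,  0.00000000e+00,
         1.00000000e+00]])}
```

View pics/top0.png

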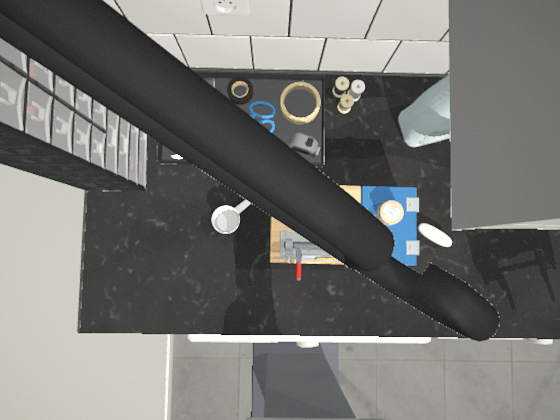

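View pics/scene0.png

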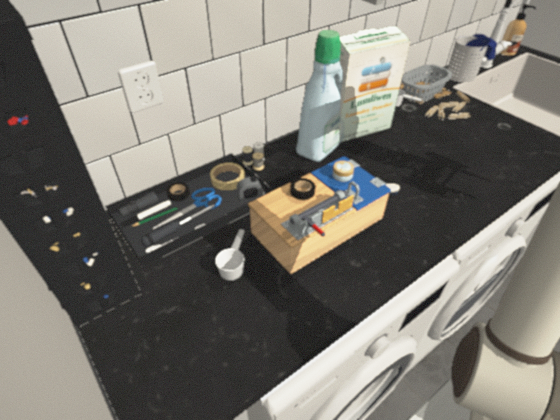

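The top view shows the box at about (270–417, 187–265), with the red handle at (299, 270) and the arm covering its middle. The scene view shows the box front face and the red handle at (316, 229). I'll zoom in to get the corners.

Run:
```python
import cv2
a=cv2.imread("pics/top0.png")[178:288,258:428];cv2.imwrite("pics/t1.png",cv2.resize(a,None,fx=4.5,fy=4.5,interpolation=cv2.INTER_CUBIC))
a=cv2.imread("pics/scene0.png")[150:280,240:400];cv2.imwrite("pics/s1.png",cv2.resize(a,None,fx=4.5,fy=4.5,interpolation=cv2.INTER_CUBIC))
```

```text
(no output)
```

View pics/t1.png

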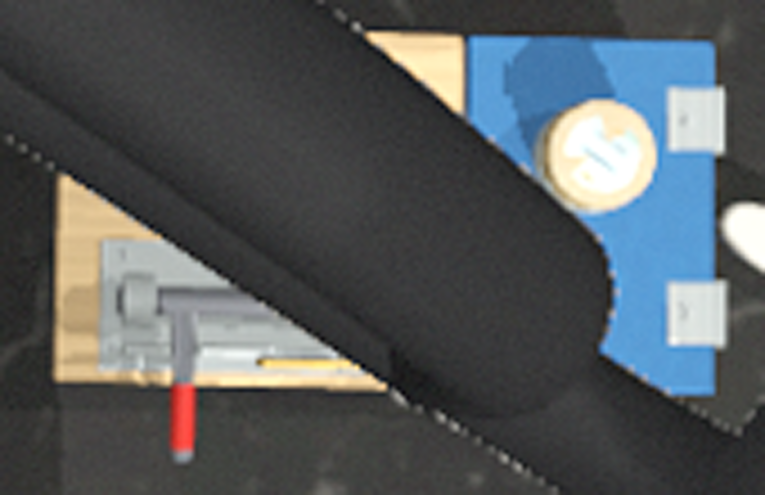

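View pics/s1.png

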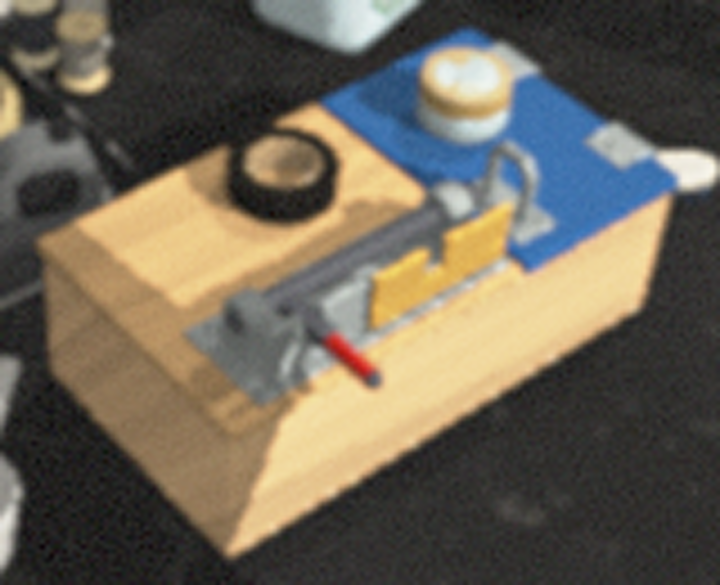

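```bash
cat > h.py <<'E'
import numpy as np
from station import *
from scipy.optimize import least_squares
def proj(m,P,R=None,t=None):
    R=m["orientation"] if R is None else R; t=m["xyz"] if t is None else t
    c=(np.atleast_2d(P)-t)@R; q=np.c_[c[:,0],-c[:,1],-c[:,2]]@m["mtx"].T
    return q[:,:2]/q[:,2:]
def W(p,b):  # box pose p=(x,y,yaw), b in mm -> world m
    c,s=np.cos(p[2]),np.sin(p[2]); b=np.atleast_2d(b)/1000.
    return np.c_[p[0]+c*b[:,0]-s*b[:,1],p[1]+s*b[:,0]+c*b[:,1],b[:,2]]
E
python3 - <<'E'
from h import *
T,S=camera_model("top"),camera_model("scene")
f=lambda a,o:(np.array(a)+.5)/4.5-.5+o
tb=[(-80,150,100),(-80,-150,100),(80,-150,100),(-116,95,126)]
tp=f([(55,381),(714,394),(714,40),(182,457)],(258,178))
sb=[(-80,150,100),(-80,150,0),(80,150,100),(-80,-150,100),(-80,-150,0),(-116,95,126)]
sp=f([(232,433),(230,556),(40,245),(672,192),(645,308),(375,378)],(240,150))
r=lambda p:np.r_[(proj(T,W(p,tb))-tp).ravel(),(proj(S,W(p,sb))-sp).ravel()]
o=least_squares(r,[.5,-.1,0],loss='soft_l1');p=o.x;print(p,r(p).reshape(-1,2).round(1))
for s,e in((slice(0,8),'top'),(slice(8,99),'scene')):
    print(e,least_squares(lambda q:r(q)[s],p).x)
print("grip",W(p,[-95,95,126]))
for y in range(50,10,-3):
    print(y,round(.095-y/1000,3),((proj(S,W(p,[[-75,y,139.5],[-75,y,121]]))-(240,150)+.5)*4.5-.5).round(0).tolist())
np.save("p.npy",p)
E
```

```text
[ 0.5889689  -0.04209816 -0.00840034] [[ 0.1 -1.8]
 [-1.4 -1.2]
 [-1.3  0.9]
 [-1.   0.5]
 [ 0.5 -1.2]
 [-0.3  0.4]
 [ 0.5 -2. ]
 [ 1.9 -4.2]
 [-0.1 -0.6]
 [ 1.3  1.4]]
top [ 0.58812791 -0.04378881 -0.00541261]
scene [ 0.58776511 -0.03949606 -0.01186509]
grip [[0.49477027 0.05369651 0.126     ]]
50 0.045 [[398.0, 270.0], [394.0, 298.0]]
47 0.048 [[403.0, 268.0], [399.0, 296.0]]
44 0.051 [[408.0, 265.0], [404.0, 293.0]]
41 0.054 [[412.0, 263.0], [409.0, 290.0]]
38 0.057 [[417.0, 260.0], [413.0, 288.0]]
35 0.06 [[422.0, 257.0], [418.0, 285.0]]
32 0.063 [[426.0, 255.0], [423.0, 282.0]]
29 0.066 [[431.0, 252.0], [427.0, 280.0]]
26 0.069 [[436.0, 250.0], [432.0, 277.0]]
23 0.072 [[441.0, 247.0], [436.0, 275.0]]
20 0.075 [[445.0, 244.0], [441.0, 272.0]]
17 0.078 [[450.0, 242.0], [446.0, 270.0]]
14 0.081 [[455.0, 239.0], [450.0, 267.0]]
11 0.084 [[459.0, 237.0], [455.0, 264.0]]
```

The crop shows a clear gap in the brass plate at crop pixel (~436, 262), which puts the second notch at slide ≈ 0.067. I'll move above the handle and measure it with the wrist camera.

```bash
python3 -m inch '[{"hand":0,"slide":[17,31,2],"yaw":-0.12},{"hand":0,"slide":[17,31,2],"yaw":-0.12},{"hand":0,"slide":[17,31,2],"yaw":-0.12},{"hand":0,"slide":[17,31,2],"yaw":-0.12},{"hand":0,"slide":[17,31,2],"yaw":-0.12},{"hand":0,"slide":[17,31,2],"yaw":-0.12},{"hand":0,"slide":[17,31,2],"yaw":-0.12}]'; python3 -m inch '[{"hand":0,"slide":[17,32,-1],"yaw":-0.117},{"hand":0,"slide":[17,32,-1],"yaw":-0.117},{"hand":0,"slide":[17,32,-1],"yaw":-0.117},{"hand":0,"slide":[17,32,-1],"yaw":-0.117},{"hand":0,"slide":[17,32,-1],"yaw":-0.117},{"hand":0,"slide":[17,32,-1],"yaw":-0.117},{"hand":0,"slide":[17,32,-1],"yaw":-0.117},{"hand":0,"slide":[17,32,-1],"yaw":-0.117}]'
python3 - <<'E'
from h import *
import cv2
s=sense();print(s["tcp_pos"],s["ee_rot"],s["wrist_force"],s["time_s"])
im=capture("wrist");cv2.imwrite("pics/w0.png",im);np.savez("w0.npz",t=s["tcp_pos"],R=s["ee_rot"])
cv2.imwrite("pics/w0b.png",cv2.resize(im,None,fx=1.4,fy=1.4,interpolation=cv2.INTER_CUBIC))
E
```

```text
time_s: 0.98
tcp_pos: [0.3126, -0.2967, 0.3125]
ee_rot: [[-0.994, -0.113, 0.001], [-0.113, 0.994, 0.0], [-0.001, -0.0, -1.0]]
wrist_force: [0.6, -0.8, 0.0]
gripper_width: 0.996
time_s: 1.98
tcp_pos: [0.4816, 0.0206, 0.3016]
ee_rot: [[-1.0, 0.009, -0.002], [0.009, 1.0, -0.001], [0.002, -0.001, -1.0]]
wrist_force: [-0.6, -1.1, -0.6]
gripper_width: 0.999
[0.48156682 0.02059091 0.30160277] [[-9.99958732e-01  8.92382379e-03 -1.70287922e-03]
 [ 8.92486078e-03  9.99959991e-01 -6.02338410e-04]
 [ 1.69743593e-03 -6.17511512e-04 -9.99998369e-01]] [-0.64900245 -1.10310434 -0.60943801] 1.975
```

View pics/w0b.png

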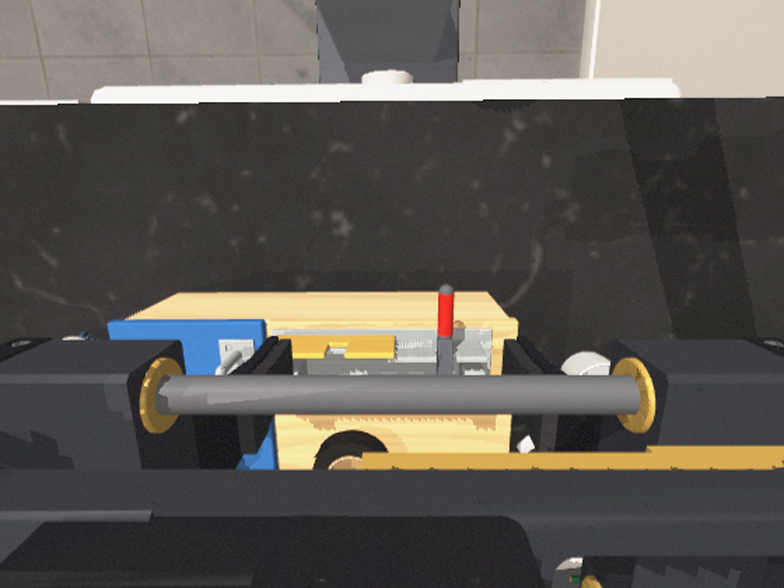

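Wrist view: handle tip at (446, 290), and the brass plate's top edge runs from 277 to 395 with a gap near 330–345 (upscaled pixels). Zooming in.

Run:
```python
import cv2
a=cv2.imread("pics/w0.png")[200:280,190:370];cv2.imwrite("pics/w0c.png",cv2.resize(a,None,fx=4.4,fy=4.4,interpolation=cv2.INTER_CUBIC))
```

```text
(no output)
```

View pics/w0c.png

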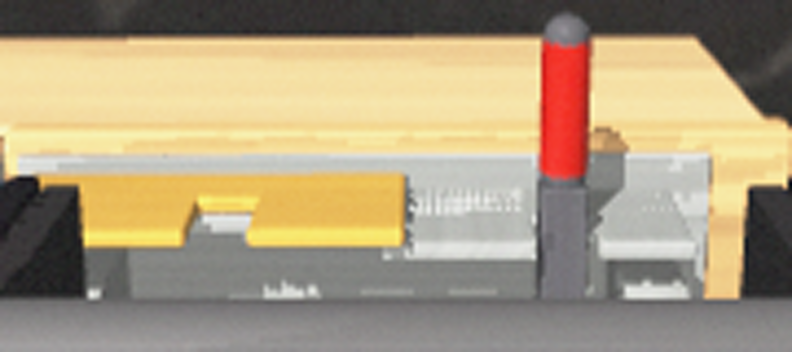

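Run:
```python
from h import *
p=np.load("p.npy");d=np.load("w0.npz");m=camera_model("wrist");M=m["tool_from_camera"]
R=d["R"]@M[:3,:3];t=d["t"]+d["R"]@M[:3,3]
f=lambda a:(np.array(a)+.5)/4.4-.5+(190,200)
B=[(-79,95,131),(-116,95,126),(-80,150,0),(-80,150,100)]
px=f([(563,178),(567,15),(697,37),(768,118)])
r=lambda q:(proj(m,W(q,B),R,t)-px).ravel()
o=least_squares(lambda q:np.r_[r(q),(q[2]-p[2])*300],p);print(o.x,r(o.x).reshape(-1,2).round(1), r(p).reshape(-1,2).round(1))
for q in(o.x,p):
  print("grip54",W(q,[-99,95,126]))
  for x in(-65,-73.5,-76):
    g=[least_squares(lambda y:proj(m,W(q,[x,y[0],139.5]),R,t)[0,0]-f((c,0))[0],[20.]).x[0] for c in(183,248)]
    print(x,g,.095-np.mean(g)/1000,proj(m,W(q,[x,30,139.5]),R,t)*4.4-np.array((190,200))*4.4)
```

```text
[ 0.58691354 -0.04325839 -0.00809276] [[-0.8  0.9]
 [-1.2 -2.2]
 [-0.8 -1.7]
 [ 2.9  3. ]] [[ 0.4  3. ]
 [ 0.   0. ]
 [-0.  -0.2]
 [ 4.   4.9]]
grip54 [[0.48868559 0.05253968 0.126     ]]
-65 [np.float64(16.362387395703184), np.float64(29.855073645868867)] 0.07189126947921398 [[246.99819049 258.36102174]]
-73.5 [np.float64(16.75317123891338), np.float64(30.138755093257725)] 0.07155403683391445 [[245.6261917  220.10028366]]
-76 [np.float64(16.868107663387335), np.float64(30.22219081307566)] 0.07145485076176851 [[245.21847469 208.73033621]]
grip54 [[0.49077041 0.05373011 0.126     ]]
-65 [np.float64(15.071305935069905), np.float64(28.5896913889967)] 0.0731695013379667 [[253.08130895 267.51370547]]
-73.5 [np.float64(15.459469881236892), np.float64(28.870755543086982)] 0.07283488728783807 [[251.77320299 229.39982012]]
-76 [np.float64(15.573635747756857), np.float64(28.953421470773055)] 0.07273647139073505 [[251.38448072 218.07373772]]
```

```bash
python3 -m inch '[{"hand":0.5,"slide":[0.9,3.3,0],"yaw":0},{"hand":0.5,"slide":[0.9,3.3,-4],"yaw":0},{"hand":0.5,"slide":[0.9,3.3,-7],"yaw":0},{"hand":0.5,"slide":[0.9,3.3,-7],"yaw":0},{"hand":0.5,"slide":[0.9,3.3,-10],"yaw":0},{"hand":0.5,"slide":[0.9,3.3,-11.8],"yaw":0},{"hand":0.5,"slide":[0.9,3.3,-11.8],"yaw":0},{"hand":0.5,"slide":[0.9,3.3,-11.8],"yaw":0}]'
python3 - <<'E'
from h import *
import cv2
s=sense();print(s["tcp_pos"],s["wrist_force"])
im=capture("wrist");cv2.imwrite("pics/w1.png",im)
a=im[190:400,130:430];s=capture("scene")[180:280,270:350]
a=cv2.resize(a,None,fx=1.6,fy=1.6,interpolation=cv2.INTER_CUBIC)
s=cv2.resize(s,(int(80*3.36),336),interpolation=cv2.INTER_CUBIC)
cv2.imwrite("pics/w1c.png",cv2.hconcat([a,s]))
E
```

```text
time_s: 3.02
tcp_pos: [0.4917, 0.0542, 0.186]
ee_rot: [[-1.0, 0.008, 0.003], [0.008, 1.0, 0.001], [-0.003, 0.001, -1.0]]
wrist_force: [1.1, -0.0, 0.3]
gripper_width: 0.501
[0.49173882 0.05419329 0.18598988] [ 1.09737978 -0.03576021  0.32817297]
```

View pics/w1c.png

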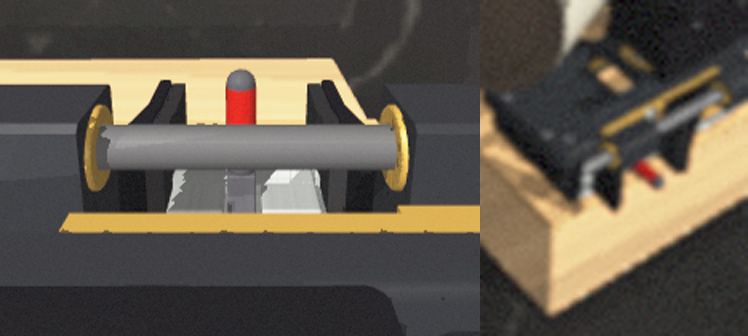

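The fingers straddle the red sleeve: inner edges at 185 and 307, sleeve at 227–256. The handle is therefore about 1.5 mm to −y of the jaw centre. I'll correct that and close in steps, watching the force.

```bash
python3 -m inch '[{"hand":0.8,"slide":[0,-0.13,0],"yaw":0},{"hand":0.8,"slide":[0,-0.13,0],"yaw":0},{"hand":0.8,"slide":[0,-0.13,0],"yaw":0},{"hand":0.84,"slide":[0,-0.13,0],"yaw":0},{"hand":0.84,"slide":[0,-0.13,0],"yaw":0}]';python3 -m inch '[{"hand":0.865,"slide":[0,0,0],"yaw":0},{"hand":0.865,"slide":[0,0,0],"yaw":0}]';python3 -m inch '[{"hand":0.875,"slide":[0,0,0],"yaw":0},{"hand":0.875,"slide":[0,0,0],"yaw":0}]'
```

```text
time_s: 3.75
tcp_pos: [0.4908, 0.053, 0.1842]
ee_rot: [[-1.0, 0.008, -0.0], [0.008, 1.0, -0.0], [0.0, -0.0, -1.0]]
wrist_force: [-0.7, -0.1, 0.5]
gripper_width: 0.172
time_s: 4.0
tcp_pos: [0.4908, 0.053, 0.1843]
ee_rot: [[-1.0, 0.008, 0.0], [0.008, 1.0, 0.0], [-0.0, 0.0, -1.0]]
wrist_force: [0.2, 0.1, 0.1]
gripper_width: 0.137
time_s: 4.25
tcp_pos: [0.4908, 0.053, 0.1842]
ee_rot: [[-1.0, 0.008, -0.0], [0.008, 1.0, -0.0], [0.0, -0.0, -1.0]]
wrist_force: [-0.3, 0.2, -0.4]
gripper_width: 0.125
```

```bash
python3 -m inch '[{"hand":0.89,"slide":[0,0,0],"yaw":0},{"hand":0.89,"slide":[0,0,0],"yaw":0}]';python3 -m inch '[{"hand":0.93,"slide":[0,0,0],"yaw":0},{"hand":0.93,"slide":[0,0,0],"yaw":0}]'
```

```text
time_s: 4.5
tcp_pos: [0.4908, 0.0526, 0.1842]
ee_rot: [[-1.0, 0.008, -0.0], [0.008, 1.0, -0.001], [0.0, -0.001, -1.0]]
wrist_force: [1.0, -3.7, 0.0]
gripper_width: 0.113
time_s: 4.75
tcp_pos: [0.4907, 0.0527, 0.1842]
ee_rot: [[-1.0, 0.008, -0.0], [0.008, 1.0, -0.001], [0.0, -0.001, -1.0]]
wrist_force: [1.4, -3.7, 0.8]
gripper_width: 0.103
```

```bash
python3 -m inch '[{"hand":0.93,"slide":[0,-0.04,0],"yaw":0},{"hand":0.93,"slide":[0.03,-0.04,0.54],"yaw":0},{"hand":0.93,"slide":[0.11,-0.04,1.07],"yaw":0},{"hand":0.93,"slide":[0.11,-0.04,1.07],"yaw":0}]'; python3 -m inch '[{"hand":0.93,"slide":[0.13,0,0.52],"yaw":0},{"hand":0.93,"slide":[0.32,0,1.03],"yaw":0},{"hand":0.93,"slide":[0.32,0,1.03],"yaw":0}]'
```

```text
time_s: 5.25
tcp_pos: [0.4916, 0.0526, 0.195]
ee_rot: [[-1.0, 0.008, -0.001], [0.008, 1.0, -0.0], [0.001, -0.0, -1.0]]
wrist_force: [1.3, -1.4, -3.3]
gripper_width: 0.102
time_s: 5.62
tcp_pos: [0.4946, 0.0526, 0.2055]
ee_rot: [[-1.0, 0.008, -0.001], [0.008, 1.0, -0.0], [0.001, -0.0, -1.0]]
wrist_force: [-0.9, -0.9, -3.1]
gripper_width: 0.104
```

```bash
python3 -m inch '[{"hand":0.93,"slide":[0.24,0,0.5],"yaw":0},{"hand":0.93,"slide":[0.52,0,0.95],"yaw":0},{"hand":0.93,"slide":[0.52,0,0.95],"yaw":0}]'; python3 -m inch '[{"hand":0.93,"slide":[0.25,0,0.33],"yaw":0},{"hand":0.93,"slide":[0.5,0,0.63],"yaw":0},{"hand":0.93,"slide":[1.01,0,1.11],"yaw":0},{"hand":0.93,"slide":[1.01,0,1.11],"yaw":0}]'
python3 - <<'E'
from h import *
import cv2
s=sense();print(s["tcp_pos"],s["wrist_force"])
a=capture("wrist")[190:400,130:430];s=capture("scene")[170:270,260:370]
a=cv2.resize(a,None,fx=1.4,fy=1.4,interpolation=cv2.INTER_CUBIC)
s=cv2.resize(s,(int(110*2.94),294),interpolation=cv2.INTER_CUBIC)
cv2.imwrite("pics/w2c.png",cv2.hconcat([a,s]))
E
```

```text
time_s: 6.0
tcp_pos: [0.5, 0.0525, 0.2151]
ee_rot: [[-1.0, 0.008, -0.001], [0.008, 1.0, -0.0], [0.001, -0.0, -1.0]]
wrist_force: [-4.0, -0.0, -2.8]
gripper_width: 0.101
time_s: 6.5
tcp_pos: [0.511, 0.0525, 0.2266]
ee_rot: [[-1.0, 0.008, 0.001], [0.008, 1.0, -0.0], [-0.001, -0.0, -1.0]]
wrist_force: [-3.5, -0.7, -1.9]
gripper_width: 0.099
[0.51096574 0.05251167 0.22657457] [-3.53335176 -0.65292875 -1.94549131]
```

View pics/w2c.png

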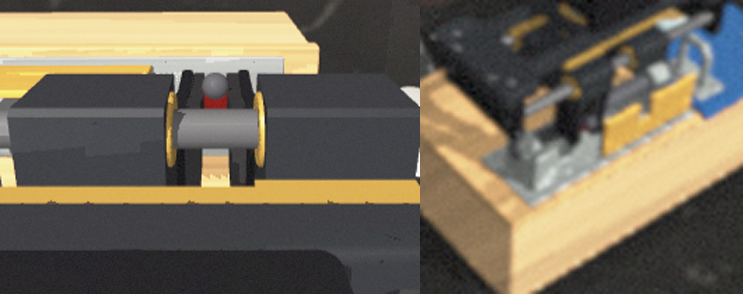

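The handle is pinched and raised to about 0.88 rad, clear of the strip. In the scene crop the brass notch shows at (650, 100). Next I slide across along the box's −y.

```bash
python3 -m inch '[{"hand":0.93,"slide":[-0.01,-0.6,0],"yaw":0},{"hand":0.93,"slide":[-0.01,-1.6,0],"yaw":0},{"hand":0.93,"slide":[-0.02,-2.6,0],"yaw":0},{"hand":0.93,"slide":[-0.03,-3.6,0],"yaw":0},{"hand":0.93,"slide":[-0.03,-3.6,0],"yaw":0}]'; python3 -m inch '[{"hand":0.93,"slide":[-0.01,-0.9,0],"yaw":0},{"hand":0.93,"slide":[-0.02,-1.8,0],"yaw":0},{"hand":0.93,"slide":[-0.02,-2.7,0],"yaw":0},{"hand":0.93,"slide":[-0.03,-3.3,0],"yaw":0},{"hand":0.93,"slide":[-0.03,-3.68,0],"yaw":0},{"hand":0.93,"slide":[-0.03,-3.68,0],"yaw":0}]'
```

```text
time_s: 7.22
tcp_pos: [0.5105, 0.0166, 0.2264]
ee_rot: [[-1.0, 0.009, 0.002], [0.009, 1.0, 0.001], [-0.002, 0.001, -1.0]]
wrist_force: [-3.0, 0.1, -2.3]
gripper_width: 0.102
time_s: 7.98
tcp_pos: [0.5103, -0.0198, 0.2263]
ee_rot: [[-1.0, 0.008, 0.002], [0.008, 1.0, 0.001], [-0.002, 0.001, -1.0]]
wrist_force: [-4.1, 2.0, -1.4]
gripper_width: 0.101
```

```bash
python3 -m inch '[{"hand":0.93,"slide":[-0.25,0,-0.24],"yaw":0},{"hand":0.93,"slide":[-0.51,0,-0.48],"yaw":0},{"hand":0.93,"slide":[-0.51,0,-0.48],"yaw":0}]';python3 -m inch '[{"hand":0.93,"slide":[-0.18,0,-0.2],"yaw":0},{"hand":0.93,"slide":[-0.18,0,-0.2],"yaw":0}]';python3 -m inch '[{"hand":0.93,"slide":[-0.09,0,-0.1],"yaw":0},{"hand":0.93,"slide":[-0.09,0,-0.1],"yaw":0}]'; python3 -m inch '[{"hand":0.93,"slide":[-0.08,0,-0.11],"yaw":0},{"hand":0.93,"slide":[-0.08,0,-0.11],"yaw":0}]'
```

```text
time_s: 8.35
tcp_pos: [0.5073, -0.0198, 0.2237]
ee_rot: [[-1.0, 0.006, 0.009], [0.006, 1.0, 0.0], [-0.009, 0.0, -1.0]]
wrist_force: [-2.7, 1.9, 5.1]
gripper_width: 0.097
time_s: 8.6
tcp_pos: [0.5063, -0.0198, 0.2226]
ee_rot: [[-1.0, 0.006, 0.011], [0.006, 1.0, 0.0], [-0.011, 0.0, -1.0]]
wrist_force: [-2.8, 2.1, 8.5]
gripper_width: 0.104
time_s: 8.85
tcp_pos: [0.5057, -0.0197, 0.222]
ee_rot: [[-1.0, 0.006, 0.012], [0.006, 1.0, 0.0], [-0.012, 0.0, -1.0]]
wrist_force: [-2.0, 0.7, 9.1]
gripper_width: 0.102
time_s: 9.1
tcp_pos: [0.505, -0.0198, 0.2208]
ee_rot: [[-1.0, 0.006, 0.012], [0.006, 1.0, 0.0], [-0.012, 0.0, -1.0]]
wrist_force: [-1.8, 1.8, 9.7]
gripper_width: 0.1
```

Contact at about 9.7 N, so the handle is resting on the metal. I'll ease off a little and feel sideways in small steps.

```bash
python3 -m inch '[{"hand":0.93,"slide":[0.05,0,0.07],"yaw":0},{"hand":0.93,"slide":[0.05,0.1,0.07],"yaw":0}]'; for i in 1; do python3 -m inch '[{"hand":0.93,"slide":[0,0.1,0],"yaw":0},{"hand":0.93,"slide":[0,0.1,0],"yaw":0}]' | grep -E "pos|force"; python3 -m inch '[{"hand":0.93,"slide":[0,0.1,0],"yaw":0},{"hand":0.93,"slide":[0,0.1,0],"yaw":0}]'| grep -E "pos|force"; python3 -m inch '[{"hand":0.93,"slide":[0,0.1,0],"yaw":0},{"hand":0.93,"slide":[0,0.1,0],"yaw":0}]'| grep -E "pos|force"; done
```

```text
time_s: 9.35
tcp_pos: [0.5052, -0.0195, 0.2211]
ee_rot: [[-1.0, 0.006, 0.011], [0.006, 1.0, -0.001], [-0.011, -0.001, -1.0]]
wrist_force: [-0.1, -4.3, 7.1]
gripper_width: 0.105
tcp_pos: [0.5052, -0.0187, 0.2211]
wrist_force: [-0.1, -3.5, 7.4]
tcp_pos: [0.5052, -0.0178, 0.2211]
wrist_force: [-0.8, -3.1, 7.6]
tcp_pos: [0.5052, -0.0169, 0.2211]
wrist_force: [-0.3, -3.2, 7.2]
```

```bash
g(){ grep -E "pos|force"; }; python3 -m inch '[{"hand":0.93,"slide":[0,0.1,0],"yaw":0},{"hand":0.93,"slide":[0,0.1,0],"yaw":0}]'|g; python3 -m inch '[{"hand":0.93,"slide":[0,0.1,0],"yaw":0},{"hand":0.93,"slide":[0,0.1,0],"yaw":0}]'|g;python3 -m inch '[{"hand":0.93,"slide":[0,0.1,0],"yaw":0},{"hand":0.93,"slide":[0,0.1,0],"yaw":0}]'|g; python3 -m inch '[{"hand":0.93,"slide":[0,0.1,0],"yaw":0},{"hand":0.93,"slide":[0,0.1,0],"yaw":0}]'|g
```

```text
tcp_pos: [0.5052, -0.0158, 0.2211]
wrist_force: [-1.1, -3.2, 7.0]
tcp_pos: [0.5052, -0.0148, 0.2211]
wrist_force: [-1.2, -3.7, 7.5]
tcp_pos: [0.5052, -0.0138, 0.2211]
wrist_force: [-0.8, -4.2, 7.5]
tcp_pos: [0.5052, -0.0128, 0.2211]
wrist_force: [-0.7, -2.6, 7.7]
```

No drop yet, but I can't tell whether this is metal contact or just pinch friction. I'll lift clear and ramp down again, reading the force at each step.

```bash
g(){ grep -E "pos|force"; }; python3 -m inch '[{"hand":0.93,"slide":[0.31,0,0.34],"yaw":0},{"hand":0.93,"slide":[0.81,0,0.82],"yaw":0},{"hand":0.93,"slide":[0.81,0,0.82],"yaw":0}]'|g; python3 -m inch '[{"hand":0.93,"slide":[-0.12,0,-0.11],"yaw":0},{"hand":0.93,"slide":[-0.12,0,-0.11],"yaw":0}]'|g; python3 -m inch '[{"hand":0.93,"slide":[-0.12,0,-0.11],"yaw":0},{"hand":0.93,"slide":[-0.12,0,-0.11],"yaw":0}]'|g; python3 -m inch '[{"hand":0.93,"slide":[-0.12,0,-0.11],"yaw":0},{"hand":0.93,"slide":[-0.12,0,-0.11],"yaw":0}]'|g; python3 -m inch '[{"hand":0.93,"slide":[-0.12,0,-0.12],"yaw":0},{"hand":0.93,"slide":[-0.12,0,-0.12],"yaw":0}]'|g;  python3 -m inch '[{"hand":0.93,"slide":[-0.12,0,-0.13],"yaw":0},{"hand":0.93,"slide":[-0.12,0,-0.13],"yaw":0}]'|g
```

```text
tcp_pos: [0.5094, -0.0126, 0.2249]
wrist_force: [-0.0, -3.9, -5.9]
tcp_pos: [0.5086, -0.0122, 0.2243]
wrist_force: [1.9, -4.4, -7.4]
tcp_pos: [0.5081, -0.012, 0.224]
wrist_force: [3.7, -3.0, -5.7]
tcp_pos: [0.5076, -0.0119, 0.2235]
wrist_force: [3.2, -3.7, -3.8]
tcp_pos: [0.507, -0.0118, 0.2229]
wrist_force: [3.3, -3.9, -2.0]
tcp_pos: [0.5063, -0.0118, 0.2224]
wrist_force: [3.7, -3.9, -0.4]
```

The force hysteresis of about ±6 N is mostly pinch friction. I'll lighten the grip and ramp down again.

```bash
g(){ grep -E "pos|force|width"; }; python3 -m inch '[{"hand":0.885,"slide":[0,0,0],"yaw":0},{"hand":0.885,"slide":[0,0,0],"yaw":0}]'|g; python3 -m inch '[{"hand":0.885,"slide":[0.3,0,0.28],"yaw":0},{"hand":0.885,"slide":[0.3,0,0.28],"yaw":0}]'|g; python3 -m inch '[{"hand":0.885,"slide":[0.3,0,0.3],"yaw":0},{"hand":0.885,"slide":[0.3,0,0.3],"yaw":0}]'|g; python3 -m inch '[{"hand":0.885,"slide":[-0.3,0,-0.29],"yaw":0},{"hand":0.885,"slide":[-0.3,0,-0.29],"yaw":0}]'|g; python3 -m inch '[{"hand":0.885,"slide":[-0.2,0,-0.2],"yaw":0},{"hand":0.885,"slide":[-0.2,0,-0.2],"yaw":0}]'|g
```

```text
tcp_pos: [0.5048, -0.0118, 0.2213]
wrist_force: [0.9, -1.7, -0.4]
gripper_width: 0.116
tcp_pos: [0.5069, -0.0118, 0.2231]
wrist_force: [0.6, -0.6, -0.0]
gripper_width: 0.114
tcp_pos: [0.5102, -0.0119, 0.2261]
wrist_force: [-0.7, -0.6, -0.9]
gripper_width: 0.112
tcp_pos: [0.5065, -0.012, 0.2226]
wrist_force: [1.5, 2.0, -1.4]
gripper_width: 0.117
tcp_pos: [0.5048, -0.012, 0.2209]
wrist_force: [0.0, 3.0, -1.4]
gripper_width: 0.115
```

```bash
cat >> h.py <<'E'
def handle(show=False):
    import cv2
    s=sense();im=capture("wrist").astype(int);m=camera_model("wrist");M=m["tool_from_camera"]
    b,g,r=im[...,0],im[...,1],im[...,2];k=((r>90)&(r>2.2*g)&(r>2.2*b)).astype(np.uint8)
    k[:150]=0
    n,l,st,c=cv2.connectedComponentsWithStats(k)
    if n<2: return print("no red",s["wrist_force"].round(1))
    i=1+np.argmax(st[1:,4]);top=st[i,1];col=np.nonzero(l[top+1]==i)[0].mean()
    p=np.load("p.npy");R=s["ee_rot"]@M[:3,:3];t=s["tcp_pos"]+s["ee_rot"]@M[:3,3]
    def P(q): 
        a,y=q; return (proj(m,W(p,[-45-66*np.cos(a)-5*np.sin(a),y,126+66*np.sin(a)-5*np.sin(a)*0+0]),R,t)[0]-(col,top))
    o=least_squares(P,[.8,30.])
    print("red",st[i],"angle %.2f y %.1f slide %.4f"%(o.x[0],o.x[1],.095-o.x[1]/1000),"res",o.fun.round(1))
E
python3 - <<'E'
from h import *
handle()
import cv2
im=cv2.imread("pics/w1.png");cv2.imwrite("pics/n.png",cv2.resize(capture("wrist")[190:340,180:380],None,fx=3.9,fy=3.9,interpolation=cv2.INTER_CUBIC))
E
```

```text
red [274 252  19  16 199] angle 0.76 y 26.1 slide 0.0689 res [0. 0.]
```

View pics/n.png

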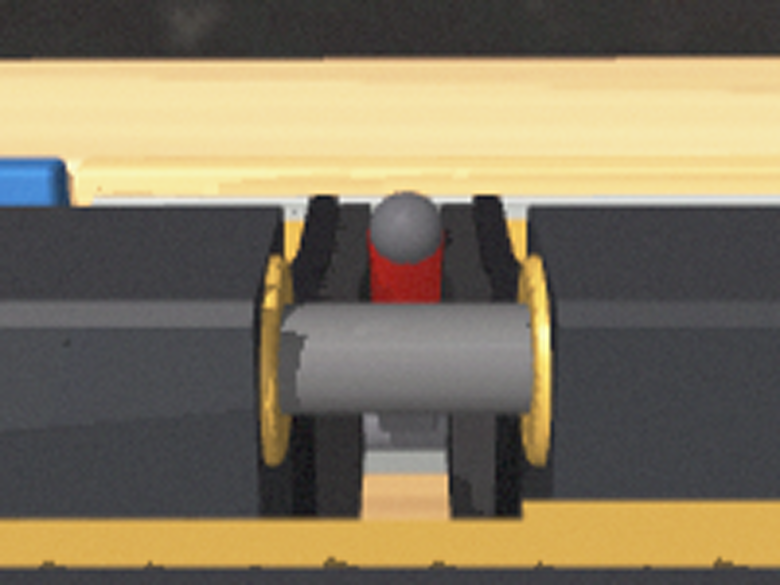

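The tip ball is at (405, 228) and the red sleeve sits between the pads. The handle angle is about 0.76, so it is still up. Next I try a medium grip, lowering in steps and tracking the angle from the image.

```bash
g(){ grep -E "pos|force|width"; python3 -c "from h import *;handle()"; }; python3 -m inch '[{"hand":0.9,"slide":[0,0,0],"yaw":0},{"hand":0.9,"slide":[0,0,0],"yaw":0}]'|g; python3 -m inch '[{"hand":0.9,"slide":[-0.09,0,-0.1],"yaw":0},{"hand":0.9,"slide":[-0.09,0,-0.1],"yaw":0}]'|g; python3 -m inch '[{"hand":0.9,"slide":[-0.09,0,-0.1],"yaw":0},{"hand":0.9,"slide":[-0.09,0,-0.1],"yaw":0}]'|g; python3 -m inch '[{"hand":0.9,"slide":[-0.09,0,-0.1],"yaw":0},{"hand":0.9,"slide":[-0.09,0,-0.1],"yaw":0}]'|g
```

```text
tcp_pos: [0.5049, -0.0119, 0.2209]
wrist_force: [1.0, 4.1, -0.8]
gripper_width: 0.108
red [274 252  19  16 184] angle 0.76 y 30.7 slide 0.0643 res [-0.  0.]
tcp_pos: [0.5045, -0.0119, 0.2205]
wrist_force: [2.2, 4.5, 1.9]
gripper_width: 0.107
red [275 253  18  15 187] angle 0.76 y 29.4 slide 0.0656 res [-0.  0.]
tcp_pos: [0.504, -0.012, 0.22]
wrist_force: [1.4, 4.9, 5.2]
gripper_width: 0.105
red [274 250  19  18 191] angle 0.72 y 25.8 slide 0.0692 res [0. 0.]
tcp_pos: [0.5037, -0.0119, 0.2198]
wrist_force: [1.4, 4.5, 7.5]
gripper_width: 0.105
red [274 250  19  18 193] angle 0.72 y 25.8 slide 0.0692 res [0. 0.]
```

By geometry the handle meets the front (brass) edge only at about 0.6 rad. So far it has been above the metal, and the force came from pinch friction. I'll bring it back to the slide seen in the images (~0.0725), let go, and press it down with the closed fingertips, which gives a clean force reading.

```bash
g(){ grep -E "time|pos|force|width"; }; python3 -m inch '[{"hand":0.92,"slide":[0.18,0,0.2],"yaw":0},{"hand":0.92,"slide":[0.18,0,0.2],"yaw":0},{"hand":0.92,"slide":[0.18,-0.4,0.2],"yaw":0},{"hand":0.92,"slide":[0.18,-0.8,0.2],"yaw":0},{"hand":0.92,"slide":[0.18,-0.8,0.2],"yaw":0}]'|g;  python3 -m inch '[{"hand":0.88,"slide":[0,0,0],"yaw":0},{"hand":0.88,"slide":[0,0,0],"yaw":0},{"hand":0.8,"slide":[0,0,0],"yaw":0},{"hand":0.7,"slide":[0,0,0],"yaw":0},{"hand":0.7,"slide":[0,0,0],"yaw":0}]'|g; python3 -c "from h import *;handle()"
```

```text
time_s: 15.9
tcp_pos: [0.5042, -0.0204, 0.2201]
wrist_force: [2.2, 2.4, 3.3]
gripper_width: 0.103
time_s: 16.52
tcp_pos: [0.5034, -0.0205, 0.2197]
wrist_force: [-0.7, 0.2, 0.2]
gripper_width: 0.282
red [275 252  18  16 216] angle 0.73 y 22.1 slide 0.0729 res [-0.  0.]
```

```bash
g(){ grep -E "time|pos|force|width"; }; python3 -m inch '[{"hand":0.7,"slide":[0,0,2],"yaw":0},{"hand":0.7,"slide":[0,0,4.5],"yaw":0},{"hand":1,"slide":[-1.3,0,4.5],"yaw":0},{"hand":1,"slide":[-1.3,0,4.5],"yaw":0},{"hand":1,"slide":[-1.3,0,3.2],"yaw":0},{"hand":1,"slide":[-1.3,0,2.7],"yaw":0},{"hand":1,"slide":[-1.3,0,2.7],"yaw":0}]'|g;  python3 -m inch '[{"hand":1,"slide":[0,0,-0.3],"yaw":0},{"hand":1,"slide":[0,0,-0.3],"yaw":0}]'|g;python3 -m inch '[{"hand":1,"slide":[0,0,-0.3],"yaw":0},{"hand":1,"slide":[0,0,-0.3],"yaw":0}]'|g;python3 -m inch '[{"hand":1,"slide":[0,0,-0.3],"yaw":0},{"hand":1,"slide":[0,0,-0.3],"yaw":0}]'|g
```

```text
time_s: 17.45
tcp_pos: [0.4906, -0.0203, 0.2457]
wrist_force: [0.8, 0.1, -0.6]
gripper_width: 0.007
time_s: 17.7
tcp_pos: [0.4909, -0.0202, 0.2437]
wrist_force: [0.3, -0.0, 0.6]
gripper_width: 0.006
time_s: 17.95
tcp_pos: [0.4907, -0.0202, 0.2408]
wrist_force: [0.4, 0.5, -0.6]
gripper_width: 0.007
time_s: 18.2
tcp_pos: [0.4906, -0.0202, 0.2378]
wrist_force: [-0.6, -0.4, 0.3]
gripper_width: 0.007
```

```bash
g(){ grep -E "pos|force"; }; python3 -c "from h import *;handle()"; for k in 1; do python3 -m inch '[{"hand":1,"slide":[0,0,-0.2],"yaw":0},{"hand":1,"slide":[0,0,-0.2],"yaw":0}]'|g;python3 -m inch '[{"hand":1,"slide":[0,0,-0.2],"yaw":0},{"hand":1,"slide":[0,0,-0.2],"yaw":0}]'|g;python3 -m inch '[{"hand":1,"slide":[0,0,-0.2],"yaw":0},{"hand":1,"slide":[0,0,-0.2],"yaw":0}]'|g;done
```

```text
red [283 261   2   6   8] angle 0.73 y 22.6 slide 0.0724 res [ 0. -0.]
tcp_pos: [0.4908, -0.0202, 0.2358]
wrist_force: [0.3, -0.7, 0.6]
tcp_pos: [0.4909, -0.0202, 0.2337]
wrist_force: [0.3, 0.3, 0.7]
tcp_pos: [0.4909, -0.0202, 0.2317]
wrist_force: [-0.3, 0.1, -0.6]
```

Run:
```python
from h import *
import cv2
a=cv2.resize(capture("wrist")[190:340,180:380],None,fx=2.2,fy=2.2,interpolation=cv2.INTER_CUBIC)
s=cv2.resize(capture("scene")[170:270,280:390],None,fx=3.3,fy=3.3,interpolation=cv2.INTER_CUBIC)
cv2.imwrite("pics/m.png",cv2.hconcat([a,s[:330]]))
```

```text
(no output)
```

View pics/m.png

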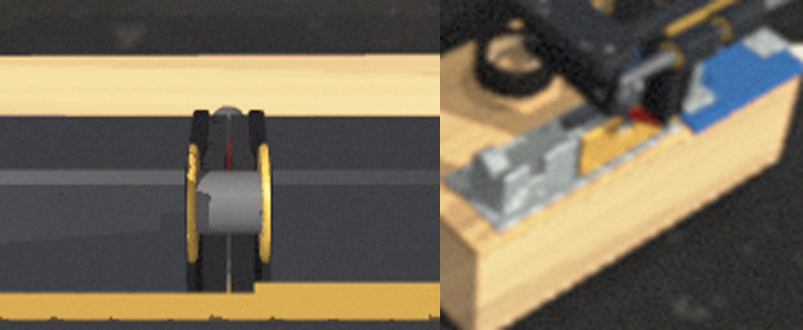

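The wrist crop shows the handle's ball end at (228, 108) poking out under the closed fingertips. The scene crop shows the red sleeve at (645, 115), just below them. I'll keep pressing down in small steps.

```bash
g(){ grep -E "pos|force"; }; for k in 1; do python3 -m inch '[{"hand":1,"slide":[0,0,-0.2],"yaw":0},{"hand":1,"slide":[0,0,-0.2],"yaw":0}]'|g;python3 -m inch '[{"hand":1,"slide":[0,0,-0.2],"yaw":0},{"hand":1,"slide":[0,0,-0.2],"yaw":0}]'|g;python3 -m inch '[{"hand":1,"slide":[0,0,-0.2],"yaw":0},{"hand":1,"slide":[0,0,-0.2],"yaw":0}]'|g;done;python3 -c "from h import *;handle()"
```

```text
tcp_pos: [0.4908, -0.0202, 0.2298]
wrist_force: [0.7, 0.5, 0.6]
tcp_pos: [0.4908, -0.0202, 0.2278]
wrist_force: [-0.5, 0.2, -0.0]
tcp_pos: [0.4909, -0.0202, 0.2257]
wrist_force: [0.2, 0.4, 0.8]
red [283 249   2  18  32] angle 0.52 y 22.3 slide 0.0727 res [0. 0.]
```

The angle is now about 0.5 with almost no force. That is below the 0.6 rest angle, so the handle is entering the notch. I'll continue gently.

```bash
g(){ grep -E "pos|force"; python3 -c "from h import *;handle()"; }; for k in 1; do python3 -m inch '[{"hand":1,"slide":[0,0,-0.25],"yaw":0},{"hand":1,"slide":[0,0,-0.5],"yaw":0}]'|g;python3 -m inch '[{"hand":1,"slide":[0,0,-0.25],"yaw":0},{"hand":1,"slide":[0,0,-0.5],"yaw":0}]'|g;python3 -m inch '[{"hand":1,"slide":[0,0,-0.25],"yaw":0},{"hand":1,"slide":[0,0,-0.5],"yaw":0}]'|g;done
```

```text
tcp_pos: [0.4908, -0.0202, 0.2208]
wrist_force: [-1.2, 0.3, 0.9]
red [283 258   2   9  18] angle 0.58 y 22.3 slide 0.0727 res [0. 0.]
tcp_pos: [0.491, -0.0202, 0.2158]
wrist_force: [-0.5, 0.1, 0.6]
red [283 249   2  18  32] angle 0.44 y 22.3 slide 0.0727 res [ 0. -0.]
tcp_pos: [0.4909, -0.0202, 0.2108]
wrist_force: [-0.6, -0.0, 1.2]
red [275 238  17  29  75] angle 0.23 y 20.7 slide 0.0743 res [0. 0.]
```

```bash
g(){ grep -E "time|pos|force"; }; for k in 1; do python3 -m inch '[{"hand":1,"slide":[0,0,-0.2],"yaw":0},{"hand":1,"slide":[0,0,-0.4],"yaw":0}]'|g;python3 -m inch '[{"hand":1,"slide":[0,0,-0.2],"yaw":0},{"hand":1,"slide":[0,0,-0.4],"yaw":0}]'|g;python3 -m inch '[{"hand":1,"slide":[0,0,-0.1],"yaw":0},{"hand":1,"slide":[0,0,-0.1],"yaw":0}]'|g;done;python3 -c "from h import *;handle()"
```

```text
time_s: 21.05
tcp_pos: [0.4908, -0.0202, 0.2068]
wrist_force: [-0.9, 0.1, 1.3]
time_s: 21.3
tcp_pos: [0.4908, -0.0202, 0.2028]
wrist_force: [-0.8, 0.9, 1.1]
time_s: 21.55
tcp_pos: [0.491, -0.0202, 0.2019]
wrist_force: [-0.1, 0.1, 0.6]
red [275 236  17  31 118] angle 0.08 y 22.1 slide 0.0729 res [ 0. -0.]
```

```bash
g(){ grep -E "time|pos|force"; }; for k in 1; do python3 -m inch '[{"hand":1,"slide":[0,0,-0.1],"yaw":0},{"hand":1,"slide":[0,0,-0.1],"yaw":0}]'|g;python3 -m inch '[{"hand":1,"slide":[0,0,-0.05],"yaw":0},{"hand":1,"slide":[0,0,-0.05],"yaw":0}]'|g;python3 -m inch '[{"hand":1,"slide":[0,0,-0.05],"yaw":0},{"hand":1,"slide":[0,0,-0.05],"yaw":0}]'|g;done
```

```text
time_s: 21.85
tcp_pos: [0.491, -0.0201, 0.2011]
wrist_force: [-0.8, 0.4, 0.0]
time_s: 22.1
tcp_pos: [0.4911, -0.0201, 0.201]
wrist_force: [-1.4, 1.7, 4.4]
time_s: 22.35
tcp_pos: [0.4911, -0.0202, 0.2009]
wrist_force: [-1.5, 1.1, 7.1]
```

A firm stop came at tip z = 0.131, exactly where the level handle's top should be. Now I back off straight up and look.

```bash
python3 -m inch '[{"hand":1,"slide":[0,0,1],"yaw":0},{"hand":1,"slide":[0,0,5],"yaw":0},{"hand":1,"slide":[0,0,10],"yaw":0},{"hand":1,"slide":[-4,0,12],"yaw":0},{"hand":1,"slide":[-8,0,12],"yaw":0},{"hand":1,"slide":[-8,0,12],"yaw":0},{"hand":1,"slide":[-8,0,12],"yaw":0}]'
python3 - <<'E'
from h import *
import cv2
handle()
T=capture("top")[178:288,258:428];S=capture("scene")[150:280,240:400]
T=cv2.resize(T,(400,259),interpolation=cv2.INTER_CUBIC);S=cv2.resize(S,(400,325),interpolation=cv2.INTER_CUBIC)
w=cv2.resize(capture("wrist")[150:300,180:380],(400,300),interpolation=cv2.INTER_CUBIC)
c=np.zeros((585,800,3),np.uint8);c[:259,:400]=T;c[:325,400:]=S;c[260:560,:400]=w
cv2.imwrite("pics/f.png",c)
E
```

```text
time_s: 23.22
tcp_pos: [0.4113, -0.0201, 0.3202]
ee_rot: [[-1.0, 0.008, 0.001], [0.008, 1.0, 0.0], [-0.001, 0.0, -1.0]]
wrist_force: [0.6, -0.7, 0.4]
gripper_width: 0.007
no red [ 0.6 -0.7  0.4]
```

View pics/f.png

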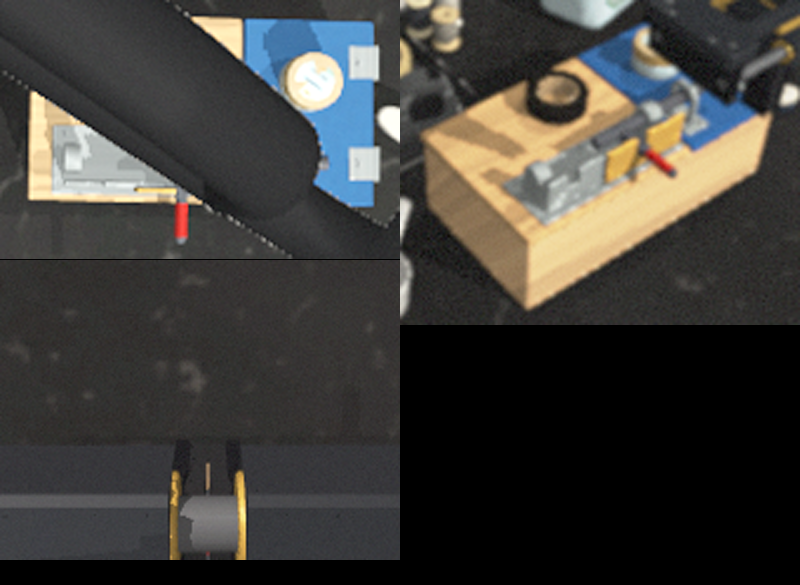

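```bash
python3 -c "
from h import *
s=sense();print(s['time_s'],s['wrist_force']);print(finish_job())"
```

```text
23.425 [ 0.20155097  0.4705969  -0.01542814]
the job is handed in; nothing more can be done
None
```

The box is locked. I lifted the handle out of the first notch, slid the bolt through the staple to a travel of about 0.073 m, and laid the handle down into the brass plate's notch. I then let go and handed the job in at 23.4 s.

**How the handle went down:** I pinched it to lift and slide. Lowering it pinched gave readings I couldn't separate from pinch friction (up to 9.7 N at the sleeve), so I let go and pressed it down with the closed fingertips instead. That took about 1 N until a firm stop at fingertip height 0.131 m, which is the top of a level handle. The final press read 7.1 N, below the roughly 15 N limit at the sleeve.

**Last checks:**
- **Handle:** in the last pictures it lies in the brass notch. From above, its tip is as far out as when it was level at the start.
- **Bystanders:** the cream pot measured in the same place. The tape roll shows no visible move, but I didn't measure it. I didn't check the scoop or the brush at the end.
- **Robot:** it is clear of everything, with a wrist force of about 0.5 N.

**What failed or disagreed:**
- **Final wrist-camera check:** it gave no handle angle, because the handle was hidden from the wrist camera.
- **Notch position:** my first estimate from the scene camera was about 0.067. The wrist camera gave 0.0715 to 0.073, and the handle went in at about 0.073.
- **Angle readings:** those from the camera during the press-down were noisy, because the fingers partly hid the sleeve.

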